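Tilt up the large desk monitor's display

TASK

Two low white desk monitors lie on the desk with their displays folded down. Raise the display of the larger one by its lift tab until it stands at about 45 degrees above its base, so that the nurse at the desk can read it, and leave it standing there by its own stiff hinge. Leave the smaller monitor's display as it is.

Things in the scene. Friction and masses are not known exactly. Their poses are not given: they have to be found in the camera images.
- large_display (a joint): tilt of the larger monitor's display above its base, rad: 0 = flat on the base, 0.785 = 45 degrees, range 0 to 1.7; starts at 0 to 0.2. A flat white panel 200 mm wide, 14 mm thick, black screen on top, hinged along the edge near the robot; its far edge goes up and towards the robot. The stiff hinge holds it at any angle; 3 to 5 N at the tab move it.
- large_tab (a point): grip point of the larger monitor's lift tab, mid-thickness, 32 mm beyond the middle of the panel's far edge. The tab: a straight white bar 14 mm wide (along the hinge line), 12 mm thick, that runs on from the panel, directly away from the hinge, to 16 mm past this point; only desk below. Turns with the display: x away from the hinge, y along it, z out of the screen.
- large_hinge (a point): middle of the larger monitor's hinge line, 44 mm above the desk, fixed. The line is level, along this point's y; x points to the far edge. The tab's grip point is 174 mm from it. Base: white, 150 deep x 200 wide x 36 mm high, immovable, yaw within 20 degrees; the hinge is 8 mm in from its near edge.
- small_tab (a point): the same point on the smaller monitor's lift tab; that monitor is alike but 110 deep x 130 mm wide, its grip point 134 mm from its hinge. To be left alone.

How it is judged:
By the outcome, as a careful person would: the job done as asked, in the order asked, and still so for the second after the job is handed in, with the robot touching nothing.
It also fails if it takes over 34 s, if anything falls off the work surface, if the arm or the gripper's body presses on something with over 40 N, if the wrist force passes 120 N, or if a joint passes its speed limit or range.

ROBOT

A 6-joint arm with a two-finger parallel gripper is mounted at the origin on a cart in front of the work surface, level with it; the furniture and walls round the work are solid. World frame = base frame: x ahead of the robot, y to its left, z up, the work surface at z = 0. Lengths are in m, angles in degrees, forces in N, time in s.
With the tool pointing down it reaches from about 0.3 to 0.875 m from the base axis. Payload 6.4 kg.
Tool frame: the origin (TCP) lies midway between the tips of the shut fingers; the grasp point (between the pads) lies 19 mm behind it; z points along the fingers, y is the line along which they close (so a half turn about z gives the same grasp; the last joint's range is limited). The gripper opens to 88 mm and grips with 3 to 60 N. Pads are 18 mm wide; open, the fingers measure 123 mm over their backs; the gripper's body (75 mm by 187 mm) begins 45 mm behind the grasp point.
Start: joints at [64.211, 10.359, 92.074, -0, 77.567, -11.82], TCP at [0.139, 0.558, 0.219] pointing down, gripper open.
Joint ranges: [-171.53, 171.53], [-51.25, 118.39], [17.06, 147.69], [-65.23, 245.23], [0, 150.52], [-178.68, 178.68]. Speed limits (degrees/s): [147.25, 147.25, 172.46, 180, 180, 180].

INTERFACE

Orientations are given as [roll, pitch, yaw] about the fixed x, y, z axes, in that order (R = Rz(yaw) Ry(pitch) Rx(roll)).
In Python, from bench import telemetry, snapshot, r, recognise, trace, place_of gives the robot as it stands. The module is installed in compiled form; this text tells all that it offers.
- The arm moves only by the tool send_rows, never from a script. Its argument "motion" is a list of rows, each a list of 3 entries, a list of its own where there are three numbers: the shift along the tool's x, y, z in mm, then the turn, a rotation vector about the tool's x, y, z in rad, then the gripper's target within -1 to 1 (shut at 1, half-way at 0, fully open at -1). A call has 1 to 10 rows; each row shifts and turns the commanded pose from where the row before left it, along the tool's axes as they then stand; what a row does not reach is not made up. A row lasts 1/12 s, in which the tool goes at most 41.7 mm and 7.16 degrees, less where a joint would pass 70% of its speed; a pose out of reach is approached as far as the arm can. A call is refused whole if a number of a shift passes 41.7 or a number of a turn 0.125, either way. A call with a gripper value outside its range is refused whole. The fingers move at their own pace and stop on an object; "force" is the grip in N (left out, the last holds). Time passes only in rows, so rows that do not move let the fingers close. It gives the time, the measured TCP pose, the force, the opening and the grip force at its end, in the units of the state.
- telemetry.sense(): the state, without advancing time (a new reading comes with each control period).
- snapshot(name): name is "scene" or "side" or "wrist"; returns a dict with "img" (420x560x3 uint8, blue, green, red), "depth" (420x560 float32, m along the optical axis (not along the pixel's ray), 0 where there is no reading), "K" (3x3 intrinsics, pixels), "T" (4x4, takes a point from camera to world coordinates). Camera axes: x right, y down, z forward; pixel columns grow to the right and rows downward; lengths in m; the calibration is good to about 2 mm. A picture is of the moment at which its call begins.
- r.hand_in(): hands the job in; it is judged then, once.
Trained networks look in a picture, given as the dict that the camera call returned (one of the last four; its "shot" number tells which), for a name from the list of things; names that differ only in an ending like _2 or _b are one class to them, and where a whole thing is asked for, a point or a joint stands for the part that bears it (a point fixed in the world has none). Each returns a list of dicts, best first, with "conf" (0 to 1); they miss things now and then, are a little off and sometimes report something else, mostly with a low value. They report only what shows in the picture. A call takes as long as a camera call.
- recognise(name, picture): "box" ([left, top, right, bottom] in pixels, round what is visible of it).
- trace(name, picture): "region" (420x560 bool, what is visible of it) and "box" ([left, top, right, bottom] in pixels, round what is visible of it).
- place_of(name, picture): "centre" ([row, column] in pixels: a listed point, or the origin of a listed thing).
The state is a dict: "time_s": time; "q": joint angles; "qd": joint speeds; "joint_efforts": joint torques, N m; "position": TCP position; "tool_rot": TCP orientation; "contact_force": force on the tool from outside, world axes, zero at the start; "moment": the same for the moment, N m; "finger_gap": finger opening in m; "gripper_force": force on a finger pad.
Only numpy, scipy, OpenCV 4.12 (cv2) and the standard library are available. Lean on these libraries where they do the work, as an engineer would, in place of code of your own. Each camera call takes 0.05 s, during which the arm holds its last target. There are 200 camera calls.

## Working session

There is one attempt and no reset: what is moved stays moved. The work goes in short steps, Python scripts to look and compute and a tool call to move; the robot and the scene stay as the last step left them, time stands still between calls to the robot, and variables do not carry over. Pictures are saved under pics/ and viewed, at most 10 in all, crops included, and the job is handed in when it is done.

Besides the shell and the picture viewer there is one more tool, called as a command line: name --argument value ..., lists and objects as JSON in quotes. send_rows: Moves the arm, as the interface text tells. Its arguments: {"type":"object","properties":{"motion":{"type":"array","items":{"type":"array"}},"force":{"type":"number"}},"required":["motion"]}

```bash
mkdir -p pics; cat > h.py <<'E'
import numpy as np, cv2
from bench import telemetry, snapshot, r, recognise, trace, place_of
def pt(p,row,col,w=1):
    row,col=int(round(row)),int(round(col))
    d=p["depth"][max(0,row-w):row+w+1,max(0,col-w):col+w+1]; d=d[d>0]
    if not len(d): return None
    z=np.median(d); K=p["K"]
    c=np.array([(col-K[0,2])/K[0,0]*z,(row-K[1,2])/K[1,1]*z,z,1])
    return (p["T"]@c)[:3]
def cloud(p,reg):
    v,u=np.nonzero(reg&(p["depth"]>0)); z=p["depth"][v,u]; K=p["K"]
    c=np.stack([(u-K[0,2])/K[0,0]*z,(v-K[1,2])/K[1,1]*z,z,np.ones_like(z)])
    return (p["T"]@c)[:3].T
E
python3 - <<'E'
from h import *
np.set_printoptions(precision=4,suppress=True)
ims=[]
for n in ["scene","side"]:
    p=snapshot(n); cv2.imwrite(f"pics/{n}.png",p["img"]); print(n,"cam",p["T"][:3,3],p["T"][:3,2])
    for t in ["large_tab","small_tab","large_hinge"]:
        for d in place_of(t,p)[:3]: print(t,d["conf"],d["centre"],pt(p,*d["centre"]))
    for d in trace("large_display",p)[:2]:
        c=cloud(p,d["region"]); print("disp",d["conf"],d["box"],np.median(c,0),c.min(0),c.max(0))
s=telemetry.sense(); print(s)
E
```

```text
scene cam [-0.1983 -0.116   0.547 ] [ 0.8324  0.2035 -0.5155]
large_tab 0.56 [229.6, 365.8] [ 0.561  -0.1212  0.0654]
large_hinge 0.96 [286.8, 361.4] [ 0.3941 -0.124   0.0453]
disp 0.58 [318.2, 225.6, 418.4, 294.2] [ 0.4605 -0.1336  0.0561] [ 0.3901 -0.2367 -0.0041] [ 0.64   -0.0218  0.0679]
side cam [0.099  0.8429 0.4727] [ 0.4172 -0.82   -0.3918]
large_tab 0.83 [192.4, 275.0] [ 0.6666 -0.2921 -0.0034]
small_tab 0.58 [281.0, 187.4] [0.5447 0.2909 0.0564]
large_hinge 0.57 [210.4, 343.4] [ 0.4098 -0.1245  0.0481]
disp 0.7 [272.1, 186.2, 353.0, 233.7] [ 0.4669 -0.1014  0.0565] [ 0.3925 -0.2376 -0.0026] [ 0.6127 -0.0182  0.0693]
{'time_s': 0.5, 'q': array([ 64.212 ,  10.3612,  92.0761,  -0.002 ,  77.5671, -11.8196]), 'qd': array([ 0.0173, -0.0119, -0.03  , -0.1024, -0.0097, -0.0234]), 'joint_efforts': array([  0.0001, -43.3441, -34.1875,   0.0704,   0.0318,  -0.    ]), 'position': array([0.1388, 0.558 , 0.2185]), 'tool_rot': array([-179.9953,    0.0011,  166.032 ]), 'contact_force': array([-0.6663,  0.6259,  0.1146]), 'moment': array([ 0.0081, -0.011 , -0.0154]), 'gripper_force': 0.0, 'finger_gap': 0.08830379064154287}
```

View pics/scene.png

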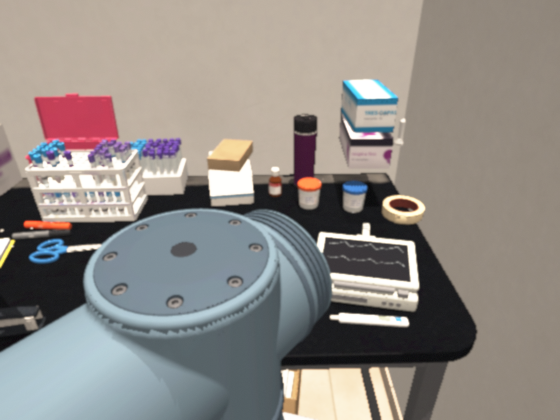

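View pics/side.png

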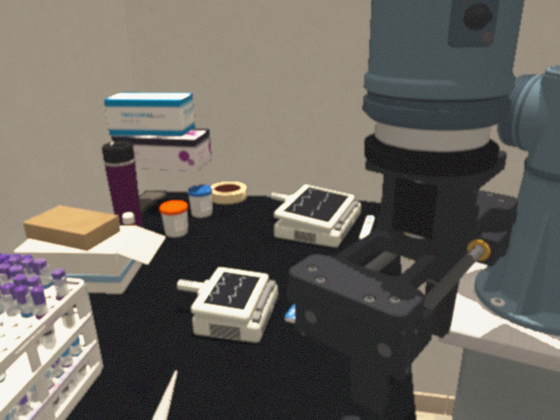

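The scene view shows the larger monitor at about (367,265) with its tab at (366,230); a tape ring and cup stand beyond it. The side view shows the larger monitor at (318,213) and the smaller at (235,300), out of the way. The side network's "large_tab" reading hit the background, but the scene one is plausible: 167 mm from the hinge and slightly tilted. Next I'll refine the yaw, tilt and tab position from the cloud.

```bash
python3 - <<'E'
from h import *
np.set_printoptions(precision=4,suppress=True)
p=snapshot("scene"); d=trace("large_display",p)[0]; c=cloud(p,d["region"])
c=c[(c[:,2]>.04)]
panel=c[(c[:,0]>.41)&(c[:,0]<.52)]
for _ in range(3):
    m=panel.mean(0); n=np.linalg.svd(panel-m,full_matrices=0)[2][2]; n*=np.sign(n[2])
    panel=panel[abs((panel-m)@n)<.003]
print("n",n,"tilt",np.arccos(n[2]),"dir",np.degrees(np.arctan2(-n[1],-n[0])))
al=c[abs((c-m)@n)<.004]
main=al[al[:,0]<.52]
print(cv2.minAreaRect((main[:,:2]*1000).astype(np.float32)))
# everything near the tab
a=cloud(p,np.ones((420,560),bool))
t=a[(a[:,2]>.035)&(a[:,2]<.09)&(a[:,0]>.545)&(a[:,0]<.62)&(abs(a[:,1]+.125)<.05)]
print("tab",len(t),t.min(0),t.max(0),t.mean(0))
o=a[(a[:,2]>.012)&(a[:,0]>.6)&(a[:,0]<.8)&(a[:,1]<.05)&(a[:,1]>-.35)]
print("obst",o[np.argsort(o[:,0])][::60][:25])
# axes conversion for approach
s=telemetry.sense(); print(s["position"],s["tool_rot"])
E
```

```text
n [-0.106  -0.006   0.9943] tilt 0.10641956320754696 dir 3.2388145613028443
((455.4163818359375, -124.61840057373047), (129.18832397460938, 201.1200408935547), 0.2524625062942505)
tab 77 [ 0.5455 -0.1266  0.06  ] [ 0.5847 -0.1056  0.0685] [ 0.5645 -0.119   0.0649]
obst [[ 0.6    -0.3132  0.0746]
 [ 0.6009 -0.3127  0.3453]
 [ 0.6019 -0.3138  0.4552]
 [ 0.6027 -0.3133  0.4458]
 [ 0.6033 -0.3124  0.1718]
 [ 0.6042 -0.3137  0.2006]
 [ 0.6051 -0.3115  0.114 ]
 [ 0.6058 -0.3134  0.3795]
 [ 0.6066 -0.3123  0.0729]
 [ 0.6075 -0.3127  0.2315]
 [ 0.6085 -0.3104  0.258 ]
 [ 0.6093 -0.3122  0.2349]
 [ 0.61   -0.31    0.1425]
 [ 0.6108 -0.3114  0.483 ]
 [ 0.6114 -0.3113  0.5006]
 [ 0.6122 -0.3119  0.3639]
 [ 0.613  -0.3099  0.4553]
 [ 0.6138 -0.3101  0.2308]
 [ 0.6147 -0.3086  0.0246]
 [ 0.6155 -0.3091  0.343 ]
 [ 0.6164 -0.3105  0.5075]
 [ 0.6173 -0.3085  0.3679]
 [ 0.6182 -0.309   0.086 ]
 [ 0.6189 -0.3083  0.2001]
 [ 0.6197 -0.3086  0.3691]]
[0.1388 0.558  0.2185] [-179.9997    0.0005  166.0329]
```

send_rows --motion '[[[-23, -22, 0], [0, 0, 0], -1], [[-23, -22, 0], [0, 0, 0], -1], [[-23, -22, 0], [0, 0, 0], -1], [[-23, -22, 0], [0, 0, 0], -1], [[-23, -22, 0], [0, 0, 0], -1], [[-23, -22, 0], [0, 0, 0], -1], [[-23, -22, 0], [0, 0, 0], -1], [[-23, -22, 0], [0, 0, 0], -1], [[-23, -22, 0], [0, 0, 0], -1], [[-23, -22, 0], [0, 0, 0], -1]]'

```text
time_s: 1.43
position: [0.3095, 0.2877, 0.2188]
tool_rot: [180.0, 0.0, 166.0]
contact_force: [0.5, 0.1, 0.5]
finger_gap: 0.0885
gripper_force: 0.0
```

send_rows --motion '[[[-23, -22, 0], [0, 0, 0], -1], [[-23, -22, 0], [0, 0, 0], -1], [[-23, -22, 0], [0, 0, 0], -1], [[-23, -22, 0], [0, 0, 0], -1], [[-23, -22, 0], [0, 0, 0], -1], [[-23, -22, 0], [0, 0, 0], -1], [[-23, -22, 0], [0, 0, 0], -1], [[-23, -22, 0], [0, 0, 0], -1], [[-23, -22, 0], [0, 0, 0], -1], [[-23, -22, 0], [0, 0, 0], -1]]'

```text
time_s: 2.27
position: [0.4797, 0.0184, 0.2187]
tool_rot: [180.0, 0.0, 166.0]
contact_force: [-0.4, 0.9, 0.6]
finger_gap: 0.088
gripper_force: 0.0
```

send_rows --motion '[[[-23, -22, 0], [0, 0, -0.07], -0.6], [[-23, -22, 0], [0, 0, -0.07], -0.6], [[-23, -22, 0], [0, 0, -0.07], -0.6], [[-23, -22, 0], [0, 0, -0.07], -0.6], [[0, 0, 0], [0, 0, 0], -0.6], [[0, 0, 0], [0, 0, 0], -0.6]]'

```text
time_s: 2.77
position: [0.558, -0.0807, 0.2179]
tool_rot: [180.0, -0.1, -178.1]
contact_force: [-0.6, 1.2, 0.4]
finger_gap: 0.0705
gripper_force: 0.0
```

```bash
python3 - <<'E'
from h import *
from scipy.spatial.transform import Rotation as R
np.set_printoptions(precision=4,suppress=True)
p=snapshot("wrist"); im=p["img"].copy()
for t in ["large_tab","large_hinge"]:
    for d in place_of(t,p)[:3]:
        print(t,d["conf"],d["centre"],pt(p,*d["centre"])); cv2.circle(im,(int(d["centre"][1]),int(d["centre"][0])),4,(0,0,255),1)
a=cloud(p,np.ones((420,560),bool))
t=a[(a[:,2]>.04)&(a[:,2]<.085)&(a[:,0]>.552)&(a[:,0]<.62)&(abs(a[:,1]+.12)<.03)]
if len(t): print("tab",len(t),t.min(0),t.max(0),t.mean(0), cv2.minAreaRect((t[:,:2]*1000).astype(np.float32)))
s=telemetry.sense(); print(s["time_s"],s["position"],s["tool_rot"],s["finger_gap"],s["contact_force"])
cv2.imwrite("pics/w1.png",im)
E
```

```text
large_tab 0.72 [203.4, 248.1] [ 0.5713 -0.1204  0.0672]
large_tab 0.4 [33.2, 239.8] [ 0.3979 -0.1301  0.0481]
large_hinge 0.96 [35.4, 242.2] [ 0.3998 -0.128   0.0487]
tab 396 [ 0.5521 -0.1289  0.0571] [ 0.589  -0.1142  0.0704] [ 0.5693 -0.1213  0.0663] ((570.5596923828125, -121.8636245727539), (37.03800582885742, 14.129165649414062), 2.478877305984497)
2.9167 [ 0.557  -0.0787  0.2184] [ 179.9748   -0.031  -177.9276] 0.07040880969299694 [ 0.5782 -0.0526 -0.6182]
```

View pics/w1.png

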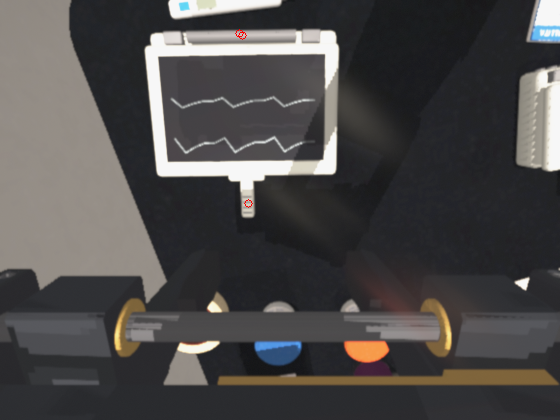

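The wrist view shows the tab at (248,203) and the hinge bar at (240,36). That gives a grip point near (0.571, -0.121, 0.060) and a yaw of about 2°, with the cups well beyond it. Descending.

send_rows --motion '[[[-6, -21, 20], [0, 0, 0], -0.6], [[-6, -21, 20], [0, 0, 0], -0.6], [[0, 0, 30], [0, 0, 0], -0.6], [[0, 0, 30], [0, 0, 0], -0.6], [[0, 0, 30], [0, 0, 0], -0.6], [[0, 0, 25], [0, 0, 0], -0.6], [[0, 0, 15], [0, 0, 0], -0.6], [[0, 0, 7], [0, 0, 0], -0.6], [[0, 0, 0], [0, 0, 0], -0.6]]'

```text
time_s: 3.67
position: [0.5697, -0.1197, 0.0402]
tool_rot: [179.9, -0.2, -177.9]
contact_force: [-0.4, 0.4, -0.3]
finger_gap: 0.0705
gripper_force: 0.0
```

send_rows --motion '[[[0, 0, 0], [0, 0, 0], 1], [[0, 0, 0], [0, 0, 0], 1], [[0, 0, 0], [0, 0, 0], 1], [[0, 0, 0], [0, 0, 0], 1], [[0, 0, 0], [0, 0, 0], 1], [[0, 0, 0], [0, 0, 0], 1], [[0, 0, 0], [0, 0, 0], 1], [[0, 0, 0], [0, 0, 0], 1]]' --force 25

```text
time_s: 4.33
position: [0.5712, -0.1212, 0.0416]
tool_rot: [180.0, 0.0, -177.9]
contact_force: [0.6, 0.6, -0.3]
finger_gap: 0.0191
gripper_force: 0.0
```

```bash
python3 - <<'E'
from h import *
np.set_printoptions(precision=4,suppress=True)
p=snapshot("wrist"); cv2.imwrite("pics/w2.png",p["img"])
s=telemetry.sense(); print(s["time_s"],s["position"],s["tool_rot"],s["finger_gap"],s["gripper_force"],s["contact_force"],s["moment"])
E
```

```text
4.3833 [ 0.5712 -0.1212  0.0415] [-179.9993    0.0011 -177.9279] 0.015071769009979542 0.0 [ 0.8131 -0.5388  0.2373] [ 0.0918 -0.0222 -0.0076]
```

View pics/w2.png

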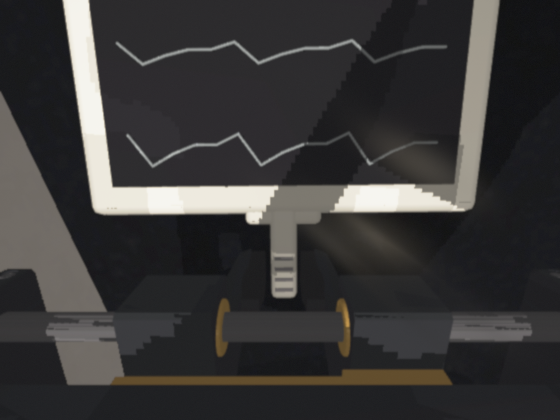

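The tab (284,270) sits between the fingers. I'll finish closing, then lift along the hinge arc at 0.05 rad per row.

send_rows --motion '[[[0, 0, 0], [0, 0, 0], 1], [[0, 0, 0], [0, 0, 0], 1], [[0, 0, 0], [0, 0, 0], 1]]'

```text
time_s: 4.63
position: [0.5711, -0.1207, 0.0415]
tool_rot: [180.0, -0.0, -177.9]
contact_force: [0.7, 2.8, 0.7]
finger_gap: 0.014
gripper_force: 25.0
```

send_rows --motion '[[[0.1, 0, -4.3], [0, -0.025, 0], 1], [[0.1, 0, -8.6], [0, -0.05, 0], 1], [[0.1, 0, -8.6], [0, -0.05, 0], 1], [[0.1, 0, -8.6], [0, -0.05, 0], 1], [[0.1, 0, -8.6], [0, -0.05, 0], 1], [[0.1, 0, -8.6], [0, -0.05, 0], 1], [[0.1, 0, -8.6], [0, -0.05, 0], 1]]'

```text
time_s: 5.22
position: [0.5627, -0.1212, 0.0971]
tool_rot: [-180.0, 18.8, -177.9]
contact_force: [3.5, 4.6, -3.3]
finger_gap: 0.0136
gripper_force: 25.0
```

```bash
cat >> h.py <<'E'
def tilt(names=("scene","side")):
    for nm in names:
        p=snapshot(nm); 
        for d in trace("large_display",p)[:1]:
            c=cloud(p,d["region"]); c=c[(c[:,2]>.05)&(abs(c[:,1]+.125)<.11)&(c[:,0]<.6)&(c[:,0]>.35)]
            best=None; g=np.random.default_rng(0)
            for _ in range(300):
                a=c[g.choice(len(c),3,False)]; n=np.cross(a[1]-a[0],a[2]-a[0]); l=np.linalg.norm(n)
                if l<1e-4: continue
                i=abs((c-a[0])@n/l)<.003
                if best is None or i.sum()>best.sum(): best=i
            q=c[best]; n=np.linalg.svd(q-q.mean(0),full_matrices=0)[2][2]; n*=np.sign(n[2])
            print(nm,d["conf"],"in",best.sum(),len(c),"n",n,"tilt",np.arctan2(-n[0],n[2]))
        for d in place_of("large_tab",p)[:1]: print("tab",d["conf"],pt(p,*d["centre"]))
        cv2.imwrite(f"pics/{nm}_t.png",p["img"])
E
python3 - <<'E'
from h import *
np.set_printoptions(precision=4,suppress=True)
tilt()
s=telemetry.sense(); print(s["time_s"],s["position"],s["tool_rot"],s["finger_gap"],s["gripper_force"],s["contact_force"],s["moment"])
E
```

```text
scene 0.91 in 6001 6200 n [-0.4166 -0.0198  0.9089] tilt 0.4298207604392131
tab 0.64 [ 0.5513 -0.1183  0.1187]
side 0.61 in 2275 2492 n [-0.4209 -0.0176  0.907 ] tilt 0.4344740602290985
tab 0.92 [ 0.5513 -0.0997  0.1196]
5.5167 [ 0.5627 -0.1211  0.0968] [ 179.9871   18.5867 -177.9215] 0.013609643046435442 24.999611377716064 [0.0439 5.1384 1.9021] [0.7605 0.0048 0.318 ]
```

send_rows --motion '[[[0.1, 0, -8.6], [0, -0.05, 0], 1], [[0.1, 0, -8.6], [0, -0.05, 0], 1], [[0.1, 0, -8.6], [0, -0.05, 0], 1], [[0.1, 0, -8.6], [0, -0.05, 0], 1], [[0.1, 0, -8.6], [0, -0.05, 0], 1], [[0.1, 0, -8.6], [0, -0.05, 0], 1], [[0.1, 0, -8.6], [0, -0.05, 0], 1], [[0, 0, 0], [0, 0, 0], 1], [[0, 0, 0], [0, 0, 0], 1]]'

```text
time_s: 6.27
position: [0.5347, -0.1226, 0.1498]
tool_rot: [180.0, 38.6, -178.0]
contact_force: [-0.2, 4.1, 2.8]
finger_gap: 0.0132
gripper_force: 25.0
```

```bash
python3 - <<'E'
from h import *
np.set_printoptions(precision=4,suppress=True)
tilt()
s=telemetry.sense(); print(s["time_s"],s["position"],s["tool_rot"],s["finger_gap"],s["gripper_force"],s["contact_force"],s["moment"])
E
```

```text
scene 0.91 in 7104 7516 n [-0.7031 -0.0321  0.7103] tilt 0.7803125225659877
tab 0.66 [ 0.5171 -0.1247  0.1686]
side 0.8 in 2309 2576 n [-0.6994 -0.0307  0.7141] tilt 0.7750234250262026
6.5667 [ 0.5351 -0.1225  0.1493] [-179.9842   38.6231 -177.8871] 0.01377111586479803 25.006263256072998 [-0.0303  1.6225  1.8635] [0.2761 0.0569 0.2337]
```

The tilt reads about 0.778 rad, within 0.5° of the target. Opening and backing off along the screen normal.

send_rows --motion '[[[0, 0, 0], [0, 0, 0], -0.5], [[0, 0, 0], [0, 0, 0], -0.5], [[0, 0, 0], [0, 0, 0], -0.5], [[0, 0, 0], [0, 0, 0], -0.5], [[0, 0, 0], [0, 0, 0], -0.5], [[0, 0, 0], [0, 0, 0], -0.5], [[0, 0, 0], [0, 0, 0], -0.5], [[0, 0, 0], [0, 0, 0], -0.5]]'

```text
time_s: 7.23
position: [0.5348, -0.1225, 0.1495]
tool_rot: [-180.0, 38.7, -177.9]
contact_force: [0.2, -0.5, -0.0]
finger_gap: 0.0644
gripper_force: 0.0
```

send_rows --motion '[[[0, 0, -5], [0, 0, 0], -0.5], [[0, 0, -10], [0, 0, 0], -0.5], [[0, 0, -15], [0, 0, 0], -0.5], [[0, 0, -20], [0, 0, 0], -0.5], [[0, 0, -20], [0, 0, 0], -0.5], [[0, 0, -20], [0, 0, 0], -0.5], [[0, 0, -10], [0, 0, 0], -0.5], [[0, 0, 0], [0, 0, 0], -0.5], [[0, 0, 0], [0, 0, 0], -0.5]]'

```text
time_s: 7.98
position: [0.4724, -0.1253, 0.2283]
tool_rot: [-179.9, 38.7, -177.9]
contact_force: [0.4, 1.0, -0.3]
finger_gap: 0.0657
gripper_force: 0.0
```

```bash
python3 - <<'E'
from h import *
np.set_printoptions(precision=4,suppress=True)
tilt()
s=telemetry.sense(); print(s["time_s"],s["position"],s["tool_rot"],s["finger_gap"],s["gripper_force"],s["contact_force"],s["moment"])
E
```

```text
scene 0.55 in 7135 7506 n [-0.6997 -0.0327  0.7137] tilt 0.7754321686826733
tab 0.75 [ 0.5205 -0.1223  0.171 ]
side 0.75 in 2309 2610 n [-0.6983 -0.0304  0.7152] tilt 0.7734223620815229
tab 0.7 [ 0.5272 -0.1144  0.1731]
8.2833 [ 0.4723 -0.1242  0.2267] [ 179.8912   38.6086 -177.9632] 0.06618288870985851 0.0 [ 0.2487 -0.283  -0.3188] [ 0.0091  0.3296 -0.0041]
```

View pics/side_t.png

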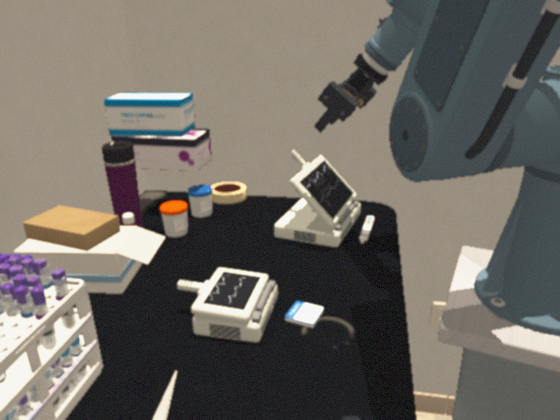

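The side view shows the larger display (325,190) standing at about 44.4°. The gripper (335,105) is clear of it, and the smaller monitor (235,300) is unchanged.

```bash
python3 -c "
from bench import r
print(r.hand_in())"
```

```text
the job is handed in; nothing more can be done
None
```

The larger monitor's display now stands at about 44° on its own hinge with the gripper clear of it, the smaller monitor was not touched, and the job was handed in at about 8.3 s.

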